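# Dock the lamp module and hold the strain reader's sprung lid at its loading angle

### The arm

A 6-joint arm with a two-finger parallel gripper is mounted at the origin on the work surface. World frame = base frame: x ahead of the robot, y to its left, z up, the work surface at z = 0. Lengths are in m, angles in rad, forces in N, time in s.
With the tool pointing down it reaches from about 0.225 to 0.875 m from the base axis. Payload 3.4 kg.
Tool frame: the origin (TCP) lies on the centre line of the jaws, within the pads' length; the fingertips stand 11 mm ahead of it and the grasp point (between the pads) lies 8 mm behind it; z points along the fingers, y is the line along which they close (so a half turn about z gives the same grasp; the last joint's range is limited). The gripper opens to 85 mm and grips with 20 to 120 N. Pads are 22 mm wide; open, the fingers measure 114 mm over their backs; the gripper's body (76 mm by 85 mm) begins 54 mm behind the grasp point. The pads swing forward as they close: fully open they stand 13 mm farther back than shut.
Start: joints at [-1.232, 0.276, 1.505, -0, 1.361, -0.121], TCP at [0.255, -0.515, 0.206] pointing down, gripper open.
Joint ranges: [-2.89, 2.89], [-0.75, 2.08], [0.22, 2.7], [-1.18, 4.32], [0.11, 2.71], [-2.7, 2.7]. Speed limits (rad/s): [2.57, 2.57, 3.14, 3.14, 3.14, 3.14].

### API

Orientations are given as a unit quaternion [w, x, y, z].
In Python, from rig import manip, eyes, job gives the robot as it stands.
- The arm moves only by the tool drive_tool, never from a script. Its argument "rows" is a list of rows, each a list of 3 entries, a list of its own where there are three numbers: the turn, a rotation vector about the world's x, y, z in rad, then the shift along the world's x, y, z in cm, then the finger opening in cm, from 0 to 8.54. A call has 1 to 8 rows; each row shifts and turns the commanded pose from where the row before left it; what a row does not reach is not made up. A row lasts 1/8 s, in which the tool goes at most 62.5 mm and 10.7 degrees, less where a joint would pass 70% of its speed; a pose out of reach is approached as far as the arm can. A call is refused whole if a number of a shift passes 6.25 or a number of a turn 0.188, either way. A call with a gripper value outside its range is refused whole. The fingers move at their own pace and stop on an object; "force" is the grip in N (left out, the last holds). Time passes only in rows, so rows that do not move let the fingers close. It gives the time, the measured TCP pose, the force, the opening and the grip force at its end, in the units of the state.
- manip.get_state(): the state, without advancing time (a new reading comes with each control period).
- eyes.get_image(name): name is "side" or "top"; returns the picture (480x640x3 uint8, red, green, blue); there is no depth.
- eyes.get_calibration(name): a dict with "camera_matrix" (3x3 intrinsics, pixels), "view" (4x4, takes a point from world to camera coordinates). Camera axes: x right, y up, looking along -z (the intrinsics and any distortion apply to the point x, -y, -z); pixel columns grow to the right and rows downward; lengths in m; the calibration is good to about 2 mm. A picture is of the moment at which its call begins. get_calibration takes no time and is no camera call.
- job.sign_off(): hands the job in; it is judged then, once.
The state is a dict: "clock": time; "qpos": joint angles; "qd": joint speeds; "effort": joint torques, N m; "position": TCP position; "ee_rot": TCP orientation; "contact_force": force on the tool from outside, world axes, zero at the start; "moment": the same for the moment, N m; "width": finger opening in m; "gripper_force": force on a finger pad.
Only numpy, scipy, OpenCV 4.12 (cv2) and the standard library are available. Lean on these libraries where they do the work, as an engineer would, in place of code of your own. Each camera call takes 0.05 s, during which the arm holds its last target. There are 200 camera calls.

### The job

Get the bench strain reader ready for loading: first slide the loose lamp module along the bench until it butts flush and square against the side of the reader, closing the gap. Then lift the reader's sprung lid by its bar handle until the lid is level with the setting arm at its side, and finish while still holding it there, because it snaps shut when let go. Leave the setting arm and the other things on the bench as they are.

Things in the scene. Friction and masses are not known exactly. Their poses are not given: they have to be found in the camera images.
- reader: Strain reader: blue open-topped box fixed to the bench, 160 (x) x 200 (y) x 70 mm high, closed by a grey lid. Origin: centre of its underside, on the bench. Its x axis runs from the front (robot side) to the hinge side at the back, y to its left (towards the lamp module), z up. Its left side face, against which the module goes, is the plane y = +100 mm. It does not move.
- hinge (a point): A point fixed on the reader on the lid's hinge line, at x = 76, y = 0, z = 76 mm in the reader's frame; the hinge line runs along the reader's y axis. Axes as the reader's.
- lid (a joint): Angle of the lid about its hinge, rad: 0 shut, growing as its front edge rises towards the back, stop at 1.25. The lid is a grey plate 164 x 198 x 8 mm whose mid-plane contains the hinge line. A hinge spring pushes it shut with 0.25 N m when shut, growing by 0.5 N m per rad; the lid weighs 220 g, so pulling the bar along its arc takes about 3 to 7 N. It snaps shut when let go. It starts shut.
- bar_mid (a point): Middle of the lid's handle: a round steel bar of 12 mm diameter, 100 mm long along the reader's y, standing on two end posts, its centre line 38 mm above the lid's upper face. In the lid's own frame (origin on the hinge, axes as the reader's when shut) it lies at x = -125, z = +42 mm. Shut, it is 118 mm above the bench. The point turns with the lid.
- setting_arm (a joint): Angle of the setting arm, rad, on the same hinge line and counted like the lid's: it marks the loading angle (0.45 to 0.85). Lid and arm are level when lid equals this value. It keeps its place by friction and can be knocked out of place.
- setting_tip (a point): Free end of the setting arm, a plain white bar 12 mm wide and 8 mm thick beside the lid on the reader's right (centre line y = -117 mm in the reader's frame), reaching from the hinge line forward and up; it does not stop the lid; its mid-plane passes through the hinge line like the lid's, so when level the lid's side edge lies right beside it. This point is 176 mm from the hinge line. The point's x axis lies along the arm.
- module: Lamp module: loose grey box 60 (x) x 100 (y) x 60 mm high, 0.3 to 0.6 kg, black vent slots on top, standing on the bench at the left (+y) of the reader with a gap of 20 to 60 mm, a little askew. Origin: centre of its underside; axes nearly parallel to the reader's at the start.
- module_face (a point): Centre of the module's face that looks at the reader: 50 mm towards -y from the module's middle, 30 mm above its underside.
- jaw_block: Bystander: dark steel stepped gripping jaw, 36 x 50 x 42 mm high, behind the module. Origin: centre of its underside.
- specimen: Bystander: white dog-bone test bar lying flat, 112 x 20 x 6 mm, in front of the reader. Origin: centre of its underside.
- weight: Bystander: brass weight, 44 mm diameter, 58 mm high, right of the reader. Origin: centre of its underside.
- jar: Bystander: white jar, 64 mm diameter, 90 mm high, right of the reader. Origin: centre of its underside.
- beaker_tall: Bystander: empty glass beaker, 96 mm diameter, 130 mm high, on the left part of the bench. Origin: centre of its underside.
- beaker_short: Bystander: empty glass beaker, 90 mm diameter, 100 mm high, on the left part of the bench. Origin: centre of its underside.
- driver: Bystander: screwdriver with a black handle lying on the right part of the bench.

How it is judged:
On the way, in this order (a step that is already met when the one before it is completed fails the run):
1. the module is butted flush and square against the reader's side (y of module_face in the frame of reader between 0.095 and 0.1035 m and x of module_face in the frame of reader between -0.045 and 0.045 m and angle between the y axis of module and the y axis of reader, either way round below 0.05 rad and angle between module's own z axis and vertical below 0.05 rad and height (world z) of module below 0.006 m), for 0.2 s.
2. the robot holds the lid level with the setting arm (angle between the x axis of bar_mid and the x axis of setting_tip, either way round below 0.08 rad and contact force between any of the fingers, the arm and lid above 1 N), for 0.5 s.
At the end, for the whole second after the job is handed in: The robot is touching the lid and holds it still within 0.08 rad of the setting arm's angle; the module stands on the bench against the reader's left side with a gap under 3.5 mm, square within 0.05 rad, its middle within 45 mm of the middle of that side (all of step 1 and all of step 2 and velocity of joint lid between -0.05 and 0.05 rad/s and linear speed of module below 0.02 m/s); the arm keeps its last pose, push and grip.
It fails at once if the setting arm is knocked out of place (its tip moved over 12 mm) (distance of setting_tip from where it was at the start of the episode above 0.012 m).
It fails at once if a bystander is moved more than 30 mm (distance of any of jaw_block, specimen, weight, jar, beaker_tall, beaker_short, driver from where it was at the start of the episode above 0.03 m).
It also fails if it takes over 45 s, if anything falls off the work surface, if the arm or the gripper's body presses on something with over 40 N, if the wrist force passes 120 N, or if a joint passes its speed limit or range.

## Working session

There is one attempt and no reset: what is moved stays moved. The work goes in short steps, Python scripts to look and compute and a tool call to move; the robot and the scene stay as the last step left them, time stands still between calls to the robot, and variables do not carry over. Pictures are saved under pics/ and viewed, at most 10 in all, crops included, and the job is handed in when it is done.

Besides the shell and the picture viewer there is one more tool, called after ">>>" as name(argument=value, ...) on one line, values as JSON. drive_tool: Moves the arm, as the interface text tells. Its arguments: {"type":"object","properties":{"rows":{"type":"array"},"force":{"type":"number"}},"required":["rows"]}

```bash
mkdir -p pics; cat > h.py <<'E'
import numpy as np, cv2
from rig import manip, eyes, job
def cal(n):
    c=eyes.get_calibration(n); return np.array(c["camera_matrix"]),np.array(c["view"]),c
def proj(n,P):
    K,V,_=cal(n); p=np.atleast_2d(P)@V[:3,:3].T+V[:3,3]; p=p*[1,-1,-1]; q=p@K.T; return q[:,:2]/q[:,2:]
def ray(n,uv):
    K,V,_=cal(n); d=np.linalg.inv(K)@[uv[0],uv[1],1]; d=d*[1,-1,-1]; R=V[:3,:3]; return -R.T@V[:3,3], R.T@d
def onz(n,uv,z):
    o,d=ray(n,uv); return o+d*(z-o[2])/d[2]
def tri(uvs,uvt):
    o1,d1=ray("side",uvs);o2,d2=ray("top",uvt)
    s=np.linalg.lstsq(np.c_[d1,-d2],o2-o1,rcond=None)[0]
    a=o1+d1*s[0];b=o2+d2*s[1]; return (a+b)/2,np.linalg.norm(a-b)
def snap(n,name):
    im=eyes.get_image(n)[:,:,::-1].copy(); cv2.imwrite(f"pics/{name}.png",im); return im
E
python3 - <<'E'
from h import *
for n in("side","top"):
    snap(n,n+"0"); K,V,c=cal(n); print(n,c.keys(),K.round(1).tolist(),ray(n,(320,240)))
E
```

```text
side dict_keys(['camera_matrix', 'view']) [[564.8, 0.0, 328.3], [0.0, 564.8, 242.2], [0.0, 0.0, 1.0]] (array([ 0.49996139, -1.03666709,  0.96400899]), array([ 0.0330295 ,  0.77213026, -0.63478664]))
top dict_keys(['camera_matrix', 'view']) [[440.6, 0.0, 317.1], [0.0, 440.6, 239.1], [0.0, 0.0, 1.0]] (array([ 0.46411793, -0.003479  ,  1.23397436]), array([ 0.09162974, -0.02569698, -0.99548526]))
```

View pics/top0.png

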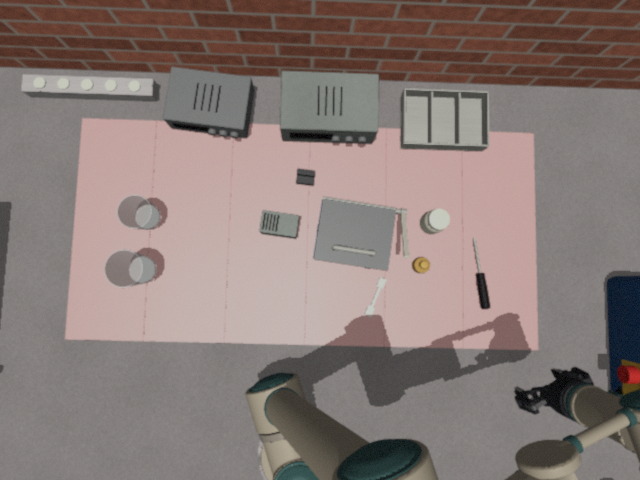

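View pics/side0.png

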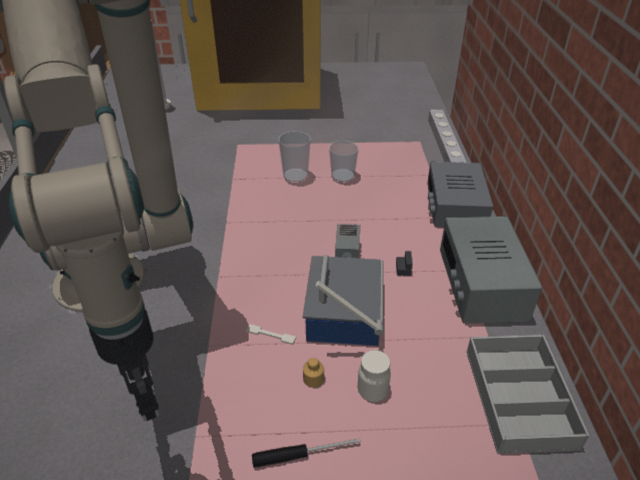

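The top view shows the lid as a quadrilateral with corners at about (322,199), (397,206), (391,270) and (314,262). The module's top is at about (280,224), the handle runs (333,247)–(375,253), and the setting arm runs (400,208)–(407,255). In the side view the arm's tip is near (318,285) and its hinge end near (379,327).

```bash
python3 - <<'E'
from h import *
t=cv2.imread("pics/top0.png");s=cv2.imread("pics/side0.png")
a=cv2.resize(t[160:320,240:450],None,fx=3.8,fy=3.7,interpolation=cv2.INTER_CUBIC)
cv2.imwrite("pics/tc.png",a)
b=cv2.resize(s[215:355,290:430],None,fx=4,fy=4,interpolation=cv2.INTER_CUBIC);cv2.imwrite("pics/sc.png",b)
def quad(im,box,lo,hi):
    x0,y0,x1,y1=box; c=im[y0:y1,x0:x1].astype(int)
    g=c.mean(2); m=((c.max(2)-c.min(2)<35)&(g>lo)&(g<hi)).astype(np.uint8)*255
    m=cv2.morphologyEx(m,cv2.MORPH_CLOSE,np.ones((5,5)))
    k,_=cv2.findContours(m,0,2); 
    for q in sorted(k,key=cv2.contourArea)[-3:]:
        if cv2.contourArea(q)>100:
            r=cv2.approxPolyDP(cv2.convexHull(q),4,True)[:,0]+[x0,y0]; print(cv2.contourArea(q),r.tolist(), (np.array(cv2.boxPoints(cv2.minAreaRect(q)))+[x0,y0]).round(1).tolist())
quad(t,(250,190,420,285),60,190)
for nm,uv,z in [("lid",(322,199),.08),("lid",(397,206),.08),("lid",(391,270),.08),("lid",(314,262),.08)]: print(nm,onz("top",uv,z).round(4))
E
```

```text
15749.0 [[419, 190], [419, 284], [250, 284], [250, 190]] [[250.0, 190.0], [419.0, 190.0], [419.0, 284.0], [250.0, 284.0]]
lid [ 0.6797 -0.0358  0.08  ]
lid [ 0.6668 -0.2358  0.08  ]
lid [ 0.4965 -0.2215  0.08  ]
lid [ 0.5121 -0.019   0.08  ]
```

View pics/tc.png

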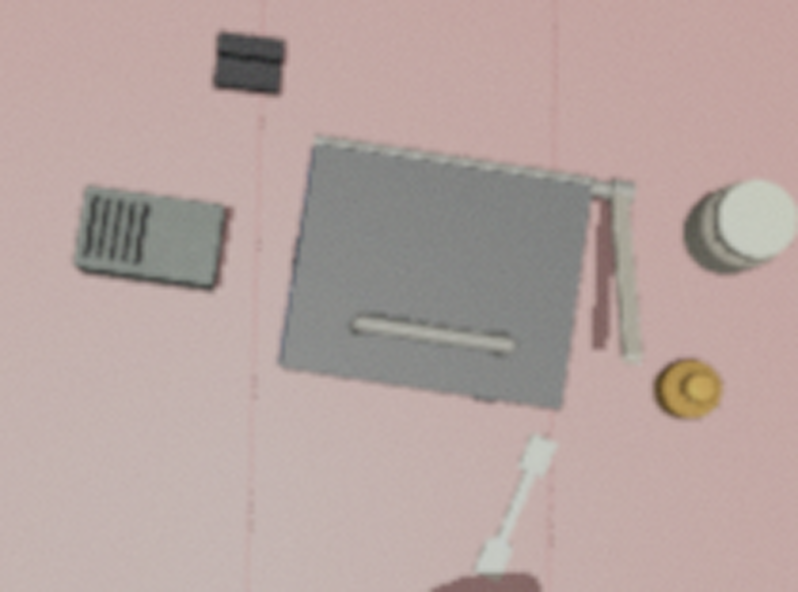

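View pics/sc.png

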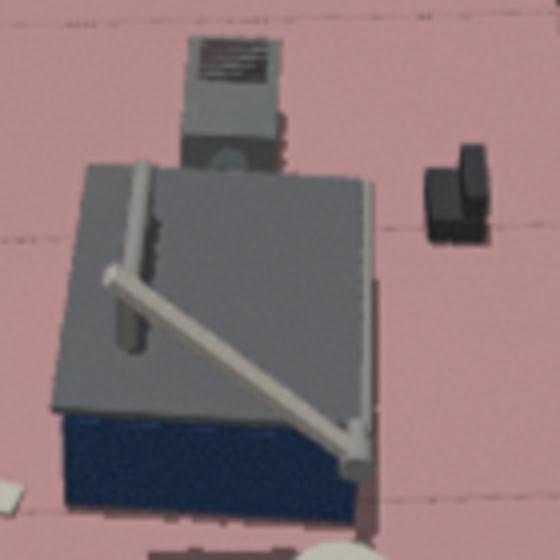

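The crops show clean edges. In crop pixels, the lid corners are (315,143), (592,184), (561,409) and (280,366); the module top is (84,186), (227,207), (215,285) and (75,262). The bar runs (357,324)–(512,345), and the arm's tip is at (632,358) in top and (110,275) in side.

```bash
python3 - <<'E'
from h import *
T=lambda u,v:(240+(u+.5)/3.8-.5,160+(v+.5)/3.7-.5); S=lambda u,v:(290+(u+.5)/4-.5,215+(v+.5)/4-.5)
L=np.array([onz("top",T(*p),.08) for p in[(315,143),(592,184),(561,409),(280,366)]]);print(L.round(4),[np.linalg.norm(L[i]-L[i-3]).round(4) for i in range(4)])
B=np.array([onz("top",T(*p),.12) for p in[(352,323),(516,346)]]);print("bar",B.round(4),B.mean(0),np.linalg.norm(B[0]-B[1]))
yy=[L[0]-L[1],L[3]-L[2],B[0]-B[1]];print("yaw",[np.arctan2(-v[0],v[1]) for v in yy],[np.arctan2(v[1],v[0]) for v in(L[1]-L[2],L[0]-L[3])])
print("bar tri",tri(S(143,163),T(355,323)),tri(S(130,345),T(514,345)))
M=np.array([onz("top",T(*p),.06) for p in[(84,186),(227,207),(215,285),(75,262)]]);print("mod",M.round(4),M.mean(0),[np.linalg.norm(M[i]-M[i-3]).round(4) for i in range(4)])
v=M[0]+M[3]-M[1]-M[2];print("mod yaw",np.arctan2(-v[0],v[1]),[np.arctan2(-w[0],w[1]) for w in(M[0]-M[1],M[3]-M[2])])
print("tip",tri(S(112,275),T(630,358)),"hinge end",tri(S(355,450),T(620,186)))
J=[onz("top",T(*p),.03) for p in[(214,90),(282,95)]];print("jaw",J,"weight",onz("top",T(688,390),.04),"jar",onz("top",T(758,210),.09))
print("beakers",onz("top",(140,225),.0),onz("top",(130,270),0))
print(manip.get_state()["ee_rot"])
E
```

```text
[[ 0.6817 -0.0372  0.08  ]
 [ 0.6576 -0.2317  0.08  ]
 [ 0.4958 -0.2117  0.08  ]
 [ 0.5211 -0.017   0.08  ]] [np.float64(0.196), np.float64(0.1631), np.float64(0.1963), np.float64(0.1619)]
bar [[ 0.5499 -0.0638  0.12  ]
 [ 0.537  -0.1738  0.12  ]] [ 0.54344669 -0.11881512  0.12      ] 0.11077723317203174
yaw [np.float64(-0.12304046381308073), np.float64(-0.1290992468457464), np.float64(-0.11599893279288355)] [np.float64(-0.12291429991696702), np.float64(-0.12505257750873539)]
bar tri (array([ 0.55186795, -0.06579504,  0.11991907]), np.float64(0.0038876840168043316)) (array([ 0.54069326, -0.1774777 ,  0.08703301]), np.float64(0.0016544666427028472))
mod [[0.649  0.1248 0.06  ]
 [0.6365 0.0233 0.06  ]
 [0.5794 0.0301 0.06  ]
 [0.5933 0.129  0.06  ]] [0.61455276 0.07679334 0.06      ] [np.float64(0.1022), np.float64(0.0575), np.float64(0.0999), np.float64(0.0558)]
mod yaw -0.13106533306495896 [np.float64(-0.1222149073854829), np.float64(-0.14012000856177417)]
tip (array([ 0.52809556, -0.2340146 ,  0.19390126]), np.float64(0.0033345531959282923)) hinge end (array([ 0.65606116, -0.25135284,  0.0799358 ]), np.float64(0.0014126370713391078))
jaw [array([0.72918227, 0.0361084 , 0.03      ]), array([ 0.72688669, -0.01362661,  0.03      ])] weight [ 0.51321274 -0.31001284  0.04      ] jar [ 0.64061904 -0.34550426  0.09      ]
beakers [0.60585645 0.46929601 0.        ] [0.4796804  0.48886882 0.        ]
[-8.25219649e-04  9.73688920e-01  2.27879783e-01 -9.95379254e-05]
```

>>> drive_tool(rows=[[[0,0,0.07],[2.65,4.87,1.4],2.5],[[0,0,0.07],[2.65,4.87,1.4],2.5],[[0,0,0.07],[2.65,4.87,1.4],2.5],[[0,0,0.07],[2.65,4.87,1.4],2.5],[[0,0,0.07],[2.65,4.87,1.4],2.5],[[0,0,0.07],[2.65,4.87,1.4],2.5],[[0,0,0.07],[2.65,4.87,1.4],2.5]])

```text
clock: 0.98
position: [0.4411, -0.1726, 0.3038]
ee_rot: [-0.0, 0.889, 0.458, -0.0]
contact_force: [1.2, 0.3, 0.9]
width: 0.0251
gripper_force: 0.0
```

>>> drive_tool(rows=[[[0,0,0.07],[2.65,4.87,0],2.5],[[0,0,0.07],[2.65,4.87,0],2.5],[[0,0,0.07],[2.65,4.87,0],2.5],[[0,0,0.07],[2.65,4.87,0],2.5],[[0,0,0.07],[2.65,4.87,0],2.5],[[0,0,0.07],[2.65,4.87,0],2.5],[[0,0,0.07],[2.65,4.87,0],2.5],[[0,0,0],[0,0,0],2.5]])

```text
clock: 1.98
position: [0.6271, 0.1701, 0.3015]
ee_rot: [-0.001, 0.75, 0.661, -0.001]
contact_force: [-0.7, -1.0, -0.1]
width: 0.0248
gripper_force: 0.0
```

>>> drive_tool(rows=[[[0,0,0],[0,0,-5.8],2.5],[[0,0,0],[0,0,-5.8],2.5],[[0,0,0],[0,0,-5.8],2.5],[[0,0,0],[0,0,-5.8],2.5],[[0,0,0],[0,0,-3.5],2.5],[[0,0,0],[0,0,0],2.5]])

```text
clock: 2.72
position: [0.6228, 0.1649, 0.0335]
ee_rot: [-0.002, 0.752, 0.659, -0.004]
contact_force: [0.5, 0.0, 0.6]
width: 0.0249
gripper_force: 0.0
```

```bash
python3 - <<'E'
from h import *
t=snap("top","t1")
cv2.imwrite("pics/t1c.png",cv2.resize(t[160:290,225:405],None,fx=4,fy=4,interpolation=cv2.INTER_CUBIC))
E
```

```text
(no output)
```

View pics/t1c.png

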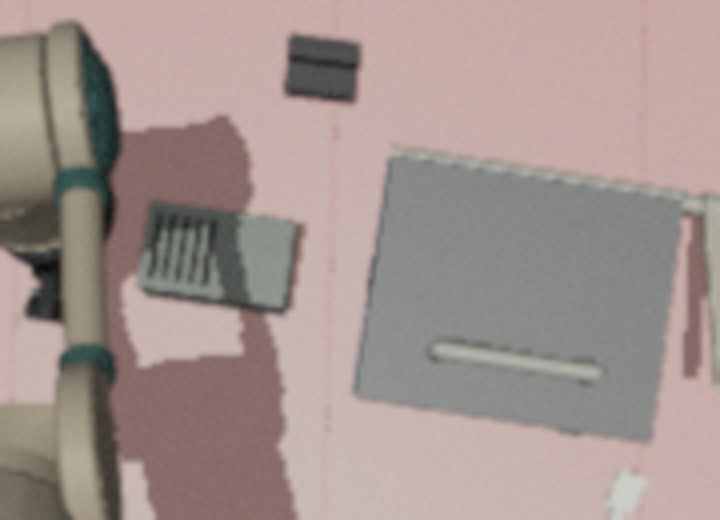

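The arm is lowered left of the module and clear of the jaw block. The module top is at crop (150–300, 205–310) and the reader's side at x≈375, so the gap is still open. Next I push.

>>> drive_tool(rows=[[[0,0,0],[-0.12,-1.0,0],2.5],[[0,0,0],[-0.12,-1.0,0],2.5],[[0,0,0],[-0.12,-1.0,0],2.5],[[0,0,0],[-0.12,-1.0,0],2.5],[[0,0,0],[-0.12,-1.0,0],2.5],[[0,0,0],[-0.12,-1.0,0],2.5],[[0,0,0],[-0.12,-1.0,0],2.5]])

```text
clock: 3.65
position: [0.6176, 0.0958, 0.0365]
ee_rot: [-0.0, 0.752, 0.659, -0.0]
contact_force: [-0.2, 0.5, 0.3]
width: 0.0246
gripper_force: 0.0
```

>>> drive_tool(rows=[[[0,0,0],[-0.04,-0.3,0],2.5],[[0,0,0],[-0.04,-0.3,0],2.5],[[0,0,0],[0,0,0],2.5]])

```text
clock: 4.03
position: [0.617, 0.0905, 0.0366]
ee_rot: [0.0, 0.752, 0.659, 0.0]
contact_force: [0.0, 0.2, -0.4]
width: 0.025
gripper_force: 0.0
```

```bash
python3 - <<'E'
from h import *
t=snap("top","t2")
cv2.imwrite("pics/t2c.png",cv2.resize(t[180:280,260:360],None,fx=6,fy=6,interpolation=cv2.INTER_CUBIC))
E
```

```text
(no output)
```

View pics/t2c.png

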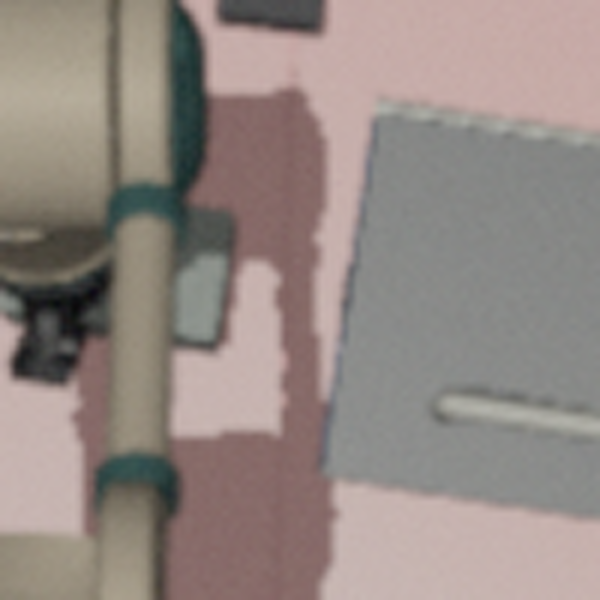

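The module's right edge is at crop (235,212)–(218,348), which is image x≈299 and looks unmoved. The gripper shows as a black part at crop (45,330), so I'll check the projection.

```bash
python3 - <<'E'
from h import *
st=manip.get_state(); p=np.array(st["position"]); print(p, st["clock"])
print(proj("top",[p,p+[0,0,.062],p+[0,0,.15]]),proj("side",[p,p+[0,0,.062]]))
print(onz("top",(299.2,215.3),.06),onz("top",(296.3,238),.06))
s=snap("side","s2"); cv2.imwrite("pics/s2c.png",cv2.resize(s[150:350,230:430],None,fx=3,fy=3,interpolation=cv2.INTER_CUBIC))
E
```

```text
[0.61700054 0.09065572 0.0366108 ] 4.075
[[274.68193511 223.19799692]
 [272.90622259 220.11712541]
 [270.02917067 215.12542363]] [[346.53572373 239.50072219]
 [347.30159193 220.48463293]]
[0.63727459 0.02380327 0.06      ] [0.57578832 0.0297417  0.06      ]
```

View pics/s2c.png

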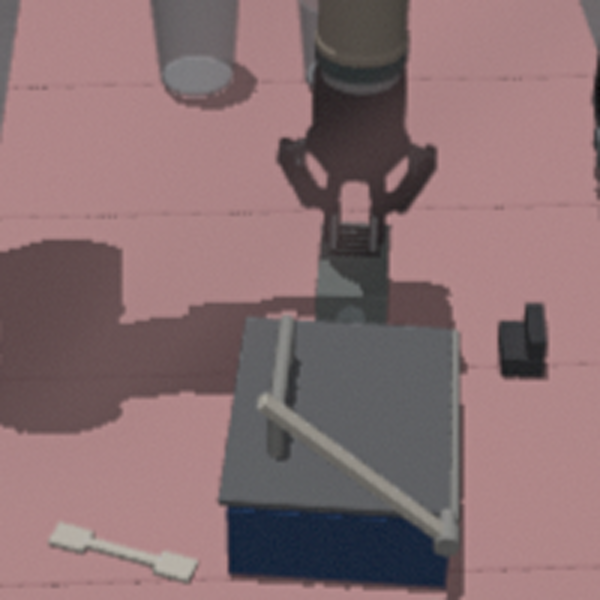

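```bash
python3 - <<'E'
from h import *
T=lambda u,v:(260+(u+.5)/6-.5,180+(v+.5)/6-.5); S=lambda u,v:(230+(u+.5)/3-.5,150+(v+.5)/3-.5)
for a,b in [((288,142),(20,375)),((282,160),(15,365)),((288,150),(40,360))]: print(tri(S(*a),T(*b)))
# fingers seen in side: tips cut by the module's far top edge
for a in [(330,215),(380,215),(330,255),(385,255),(320,320),(386,322)]:
    print(a,onz("side",S(*a),.06))
E
```

```text
(array([0.55842749, 0.10809852, 0.15954785]), np.float64(0.008742856440718915))
(array([0.55900935, 0.11239397, 0.13885628]), np.float64(0.0017297072786095378))
(array([0.56151293, 0.10038521, 0.15725603]), np.float64(0.0018225117311666168))
(330, 215) [0.60186741 0.13808195 0.06      ]
(380, 215) [0.64568085 0.13635774 0.06      ]
(330, 255) [0.59803784 0.08234121 0.06      ]
(385, 255) [0.64483485 0.08046906 0.06      ]
(320, 320) [ 0.58414715 -0.00132116  0.06      ]
(386, 322) [ 0.63753498 -0.00598246  0.06      ]
```

```bash
python3 - <<'E'
from h import *
s=cv2.imread("pics/s2.png"); s0=cv2.imread("pics/side0.png")
f=lambda s:cv2.resize(s[190:265,310:390],None,fx=5,fy=8,interpolation=cv2.INTER_CUBIC)
cv2.imwrite("pics/s2d.png",np.hstack([f(s0),f(s)]))
E
```

```text
(no output)
```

View pics/s2d.png

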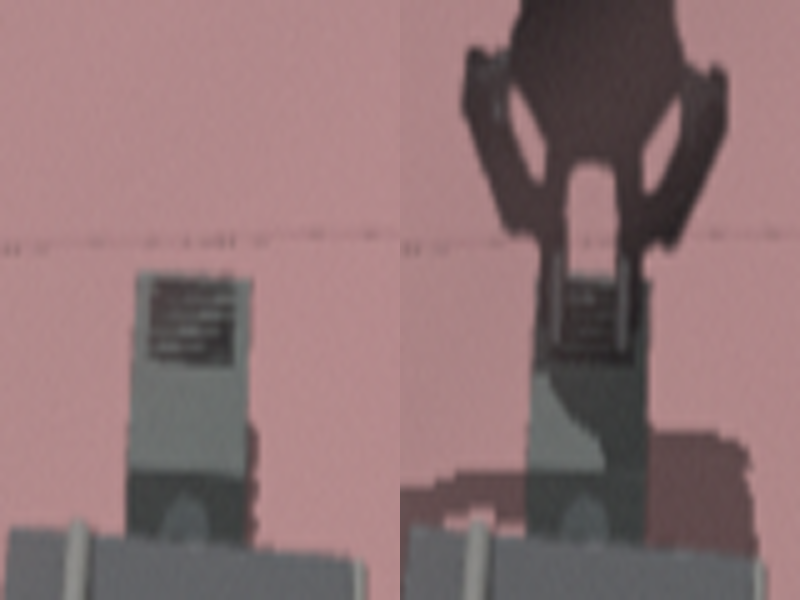

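The two halves show the module unmoved, with the fingers drawn over the vents: tips at about image (339–358, 236). I'll check the reported TCP against the pictures.

```bash
python3 - <<'E'
from h import *
p=np.array([.255,-.515,.206])
for dz in (-.011,0,.03): print(dz,proj("side",p+[0,0,dz]),proj("top",p+[0,0,dz]))
# dark gripper pixels in side0, lowest
s=cv2.imread("pics/side0.png");g=s.max(2)<60;ys,xs=np.nonzero(g[330:440,80:180]);i=np.argsort(ys)[-15:];print(xs[i]+80,ys[i]+330)
t=cv2.imread("pics/top0.png");g=(t.max(2)<60)[350:430,500:610];ys,xs=np.nonzero(g);print(xs.min()+500,xs.max()+500,ys.min()+350,ys.max()+350)
st=manip.get_state();print(st["qpos"],st["ee_rot"])
# tip now: intersect side ray of the seen tip with the TCP's vertical plane (y=TCP y -/+ 11mm)
for v in(234,236,238):
  o,d=ray("side",(348.5,v))
  for y in (.0797,.0907,.1015): print(v,y,(o+d*(y-o[1])/d[1]).round(4))
E
```

```text
-0.011 [[148.27258645 413.13085192]] [[525.01433151 376.22596743]]
0 [[146.90102384 409.02091137]] [[527.36371823 377.26300501]]
0.03 [[143.04584425 397.46871616]] [[534.03699292 380.2086404 ]]
[160 161 162 163 164 165 157 158 159 160 161 162 163 164 165] [438 438 438 438 438 438 439 439 439 439 439 439 439 439 439]
515 609 350 420
[3.44440038e-02 4.78685112e-01 1.63385872e+00 1.36758463e-04
 1.02884249e+00 1.65129459e-01] [1.99736204e-05 7.51792423e-01 6.59399832e-01 1.16946919e-04]
234 0.0797 [0.6203 0.0797 0.0636]
234 0.0907 [0.6215 0.0907 0.0547]
234 0.1015 [0.6227 0.1015 0.046 ]
236 0.0797 [0.6205 0.0797 0.057 ]
236 0.0907 [0.6217 0.0907 0.0481]
236 0.1015 [0.6229 0.1015 0.0393]
238 0.0797 [0.6208 0.0797 0.0504]
238 0.0907 [0.6219 0.0907 0.0414]
238 0.1015 [0.6231 0.1015 0.0326]
```

>>> drive_tool(rows=[[[0,0,0],[0.45,3.7,0],2.5],[[0,0,0],[0.45,3.7,0],2.5],[[0,0,0],[0,0,-0.5],2.5],[[0,0,0],[0,0,0],2.5]])

```text
clock: 4.62
position: [0.6252, 0.1643, 0.0309]
ee_rot: [-0.0, 0.752, 0.66, -0.001]
contact_force: [-0.4, -0.5, 1.0]
width: 0.0249
gripper_force: 0.0
```

```bash
python3 - <<'E'
from h import *
st=manip.get_state();p=np.array(st["position"]);print(p,st["contact_force"])
a=snap("side","s3");b=cv2.imread("pics/s2.png");c=cv2.imread("pics/side0.png")
print("tip proj",proj("side",p-[0,0,.011]), "near/far",proj("side",p-[0,.011,.011]))
# lowest pixel of change vs. s0 in columns around the gripper, darker than 70% (fingers)
for n,im in(("s2",b),("s3",a)):
    r=im.max(2).astype(float)/np.maximum(c.max(2),1)
    for u in range(334,366,2): 
        col=r[185:256,u]; print(n,u,"".join("%x"%min(15,int(x*10)) for x in col))
E
```

```text
[0.62517188 0.16425336 0.0309172 ] [-0.38978648 -0.52165787  1.04671744]
tip proj [[347.23456727 226.98703401]] near/far [[347.55623204 229.50234967]]
s2 334 44444443233333334799999764434443447999999999999999999999999999985555557
s2 336 222222233333333333468999998543444469999999999999988999999999999999aa999
s2 338 2222222233333333333334788886443434444445555555666657999999999999999a999
s2 340 22222233333333333333333334334344344444467799998976666799999999999a99a99
s2 342 22223233333333333333434443334445444444469899877767655557999999999a999a9
s2 344 32223333333333333334344444689999999999999987776767655555579999999999a99
s2 346 32333333333333333343344446999999999999999997666767655555557999999a99999
s2 348 33333333333333333344443346999999999999999887666667655555555799999999999
s2 350 33333333333333334444444445899999999999999766676677655555555557899a99999
s2 352 333333333333333334444343346888899999888897666768766555555555555689aa9a9
s2 354 33333333333333343344433333333333333334459a8a9ddeb6655555555555568999aa9
s2 356 333333333443434443444333333333333333222345454556655555555555555579a9999
s
[... 878 characters left out ...]
33333347999999999999999999999999999987899999999655567999999999999999
s3 350 33333333346999999999999999999999999999986999999999655579999999999999999
s3 352 3333333333589999999999999999999899999998776899998765557999999999999a9a9
s3 354 3333333333344445555544454445444468999999766678877665557999999999999999a
s3 356 33333333433343344443333443333358999999996556666565655579999999999a99999
s3 358 333333345554444334343455566666799999999965555555555556799999999999999a9
s3 360 33333458999997443444699999999999999999998555555555555555557999988998789
s3 362 33345899999864333334699999999999999999998555555555555555555555555555555
s3 364 34589999865443343334699999999999999999998555555555555555555555555555555
```

>>> drive_tool(rows=[[[0,0,0],[0,0,-0.5],2.5],[[0,0,0],[0,0,-0.5],2.5],[[0,0,0],[0,0,0],2.5]])

```text
clock: 5.05
position: [0.6255, 0.1639, 0.021]
ee_rot: [-0.0, 0.752, 0.659, -0.001]
contact_force: [0.4, -0.4, 0.3]
width: 0.0253
gripper_force: 0.0
```

```bash
python3 - <<'E'
from h import *
# start pose: gripper tip in side0 - dark mask of the gripper, printed by row
s=cv2.imread("pics/side0.png")
for v in range(385,425,3): 
    print(v,"".join("%x"%(x//16) for x in s[v,125:170].max(1)))
st=manip.get_state();print(st["position"],st["contact_force"])
E
```

```text
385 642112111112333333222111112343333333333333333
388 664221111111122222222111112454333333333333333
391 666421111111112222222211111233333333333333333
394 666665544211111221111111111123333333333333333
397 666666666521111111111111111111233333333333333
400 666666666653111112111111111111123333333333333
403 666666666663111111111111111111112333333333333
406 666666666665321111111111111112111233333333333
409 666666666666652111111111111111222233333333333
412 666666666666652111111111111112344433333333333
415 666666666666666532332111111111234433333333333
418 666666666666666666544211112223333333333333333
421 666666666666666666655555666533333333333333333
424 666666666666666666666666666653333333333333333
[0.62547421 0.16390242 0.02097959] [ 0.39029816 -0.39330368  0.27268786]
```

>>> drive_tool(rows=[[[0,0,0],[0,0,-0.4],2.5],[[0,0,0],[0,0,-0.4],2.5],[[0,0,0],[0,0,0],2.5]])

```text
clock: 5.42
position: [0.6256, 0.1645, 0.0131]
ee_rot: [-0.0, 0.752, 0.659, -0.0]
contact_force: [-0.2, 0.2, -0.6]
width: 0.0248
gripper_force: 0.0
```

>>> drive_tool(rows=[[[0,0,0],[0,0,-0.3],2.5],[[0,0,0],[0,0,-0.3],2.5],[[0,0,0],[0,0,0],2.5]])

```text
clock: 5.8
position: [0.6257, 0.1645, 0.0073]
ee_rot: [-0.0, 0.752, 0.659, -0.0]
contact_force: [-0.3, 0.0, -0.0]
width: 0.0248
gripper_force: 0.0
```

>>> drive_tool(rows=[[[0,0,0],[0,0,-0.3],2.5],[[0,0,0],[0,0,-0.3],2.5],[[0,0,0],[0,0,0],2.5]])

```text
clock: 6.18
position: [0.6257, 0.1644, 0.0013]
ee_rot: [-0.0, 0.752, 0.659, -0.0]
contact_force: [-0.4, 0.2, 0.6]
width: 0.0249
gripper_force: 0.0
```

```bash
python3 - <<'E'
from h import *
st=manip.get_state();p=np.array(st["position"]);print(p,st["contact_force"])
a=snap("side","s4");c=cv2.imread("pics/side0.png")
print(proj("side",[p-[0,0,.011],p-[0,0,.011]+[0,0,.03],p-[0,0,.011]+[0,.03,0]]))
r=a.max(2).astype(float)/np.maximum(c.max(2),1)
for u in range(328,370,2): print(u,"".join("%x"%min(15,int(x*10)) for x in r[185:256,u]))
E
```

```text
[0.62568611 0.16444315 0.00125895] [-0.41867878  0.2450697   0.63573718]
[[347.07083433 235.44832564]
 [347.4221794  226.8399718 ]
 [346.22418189 228.68496198]]
328 99999843333333333334789999999999999999999999999985557999999999999999999
330 99999853333333333333334689999999999999999999986555557999999999999999999
332 99999743333334333333333334579999999999999999985555579999999999999999999
334 99743322246899865433333333357999999999999999985555579999999999999999999
336 33222222333479999987543344458999999999999999986666778776899999999999999
338 222222223333346899999743343457888888888999999999999865667999999999aa99a
340 22222223333333334555443333343333334433589998899899865557999999999999999
342 222223233333333333333333333334444454445788899899998565579999999999999a9
344 32222333333333333334456677766677777788898988999999755557999999999999999
346 32233333333333333346899999999999999999988999999998655579999999999999999
348 32233333333333333346999999999999999999987898999998655689999999999999a99
350 33333333333333433346999999999999999999986889999998655799999999999a99999
352 333333333333333333347899999999999898888876666768766557999999999999aa999
354 33333333333333333333343444444344444544456656678776655799999999999999a99
356 3333333333333333433333333333333333332223565666655555579999999999999999a
358 333333333343344345666543333333466666667765555555555558999999999999999a9
360 33333333343443458999997433333699999999998555555555555555557999988998779
362 33333333333345899999753333333699999999998555555555555555555555555555555
364 66543333334579999753333333323699999999997555555555555555555555555555555
366 99998765434444444333333333468999999999986555555555555555555555555555555
368 99999998544444433333333457999999999999998555555555555555555555555555555
```

No contact although the reported fingertip is already 10 mm below the bench. The reported z therefore reads low, and I'll find the true offset by touching the bench.

>>> drive_tool(rows=[[[0,0,0],[0,0,-0.5],2.5],[[0,0,0],[0,0,-0.5],2.5],[[0,0,0],[0,0,0],2.5]])

```text
clock: 6.6
position: [0.6254, 0.1644, -0.0091]
ee_rot: [-0.0, 0.752, 0.659, -0.001]
contact_force: [0.6, 0.2, -0.2]
width: 0.025
gripper_force: 0.0
```

>>> drive_tool(rows=[[[0,0,0],[0,0,-0.4],2.5],[[0,0,0],[0,0,0],2.5]])

```text
clock: 6.85
position: [0.6257, 0.1644, -0.0127]
ee_rot: [-0.0, 0.752, 0.659, -0.0]
contact_force: [-0.5, -0.8, 1.0]
width: 0.0248
gripper_force: 0.0
```

>>> drive_tool(rows=[[[0,0,0],[0,0,-0.4],2.5],[[0,0,0],[0,0,0],2.5]])

```text
clock: 7.1
position: [0.6257, 0.1644, -0.0167]
ee_rot: [-0.0, 0.752, 0.659, -0.0]
contact_force: [-0.4, -0.1, -0.2]
width: 0.0254
gripper_force: 0.0
```

>>> drive_tool(rows=[[[0,0,0],[0,0,-0.3],2.5],[[0,0,0],[0,0,0],2.5]])

```text
clock: 7.35
position: [0.6258, 0.1645, -0.0196]
ee_rot: [-0.0, 0.752, 0.659, -0.0]
contact_force: [0.5, 0.4, -1.3]
width: 0.025
gripper_force: 0.0
```

>>> drive_tool(rows=[[[0,0,0],[0,0,-0.3],2.5],[[0,0,0],[0,0,0],2.5]])

```text
clock: 7.6
position: [0.6257, 0.1645, -0.0226]
ee_rot: [-0.0, 0.752, 0.659, -0.0]
contact_force: [-0.7, 0.1, -0.1]
width: 0.025
gripper_force: 0.0
```

>>> drive_tool(rows=[[[0,0,0],[0,0,-0.3],2.5],[[0,0,0],[0,0,0],2.5]])

```text
clock: 7.85
position: [0.6259, 0.1645, -0.0256]
ee_rot: [-0.0, 0.752, 0.659, -0.0]
contact_force: [0.3, -0.5, 0.8]
width: 0.025
gripper_force: 0.0
```

>>> drive_tool(rows=[[[0,0,0],[0,0,-0.3],2.5],[[0,0,0],[0,0,0],2.5]])

```text
clock: 8.1
position: [0.6261, 0.1645, -0.0258]
ee_rot: [0.0, 0.752, 0.659, 0.0]
contact_force: [-2.7, -0.7, 13.3]
width: 0.0251
gripper_force: 6.9
```

>>> drive_tool(rows=[[[0,0,0],[0,0,-0.3],2.5],[[0,0,0],[0,0,0],2.5]])

```text
clock: 8.35
position: [0.6262, 0.1645, -0.0259]
ee_rot: [0.001, 0.752, 0.659, 0.001]
contact_force: [-7.7, -2.3, 28.9]
width: 0.0251
gripper_force: 14.6
```

Bench contact is at reported z = −0.0257, so the reported z reads about 32–36 mm low. I'll raise the tool so the tips clear the bench by about 14 mm, then push.

>>> drive_tool(rows=[[[0,0,0],[0,0,2.0],2.5],[[0,0,0],[0,0,0],2.5],[[0,0,0],[-0.12,-1.0,0],2.5],[[0,0,0],[-0.12,-1.0,0],2.5],[[0,0,0],[-0.12,-1.0,0],2.5],[[0,0,0],[-0.12,-1.0,0],2.5]])

```text
clock: 9.1
position: [0.6209, 0.1242, -0.0119]
ee_rot: [-0.001, 0.752, 0.659, 0.0]
contact_force: [0.2, 3.8, -1.2]
width: 0.0252
gripper_force: 0.0
```

>>> drive_tool(rows=[[[0,0,0],[-0.12,-1.0,0],2.5],[[0,0,0],[-0.12,-1.0,0],2.5]])

```text
clock: 9.35
position: [0.6185, 0.104, -0.0115]
ee_rot: [-0.0, 0.752, 0.659, -0.0]
contact_force: [-0.1, 3.5, -0.9]
width: 0.0248
gripper_force: 0.0
```

>>> drive_tool(rows=[[[0,0,0],[-0.12,-1.0,0],2.5],[[0,0,0],[-0.06,-0.5,0],2.5]])

```text
clock: 9.6
position: [0.6169, 0.0888, -0.0113]
ee_rot: [0.0, 0.752, 0.659, 0.0]
contact_force: [0.2, 2.5, -0.6]
width: 0.025
gripper_force: 0.0
```

>>> drive_tool(rows=[[[0,0,0],[-0.04,-0.3,0],2.5]])

```text
clock: 9.72
position: [0.6166, 0.0862, -0.0113]
ee_rot: [-0.0, 0.752, 0.659, 0.0]
contact_force: [0.5, 3.3, -0.9]
width: 0.0249
gripper_force: 0.0
```

>>> drive_tool(rows=[[[0,0,0],[-0.04,-0.3,0],2.5]])

```text
clock: 9.85
position: [0.6163, 0.0855, -0.0112]
ee_rot: [-0.001, 0.752, 0.659, 0.001]
contact_force: [0.4, 13.5, 0.5]
width: 0.025
gripper_force: 0.0
```

>>> drive_tool(rows=[[[0,0,0],[0,-0.2,0],2.5]])

```text
clock: 9.98
position: [0.6163, 0.0856, -0.0112]
ee_rot: [-0.002, 0.753, 0.659, 0.003]
contact_force: [0.3, 17.9, -0.4]
width: 0.0249
gripper_force: 0.0
```

Firm contact, about 18 N. I'll hold briefly, back off, rise, and look.

>>> drive_tool(rows=[[[0,0,0],[0,0,0],2.5],[[0,0,0],[0,0,0],2.5],[[0,0,0],[0.12,1.0,0],2.5],[[0,0,0],[0.24,2.0,0],2.5],[[0,0,0],[0,1,6],5],[[0,0,0],[0,0,6],5],[[0,0,0],[0,0,6.2],5],[[0,0,0],[0,0,6.2],5]])

```text
clock: 10.98
position: [0.6196, 0.1219, 0.2348]
ee_rot: [0.001, 0.752, 0.659, -0.0]
contact_force: [0.9, 0.4, -0.1]
width: 0.0499
gripper_force: 0.0
```

```bash
python3 - <<'E'
from h import *
st=manip.get_state();print(st["position"],st["contact_force"])
t=snap("top","t5")
cv2.imwrite("pics/t5c.png",cv2.resize(t[180:280,260:360],None,fx=6,fy=6,interpolation=cv2.INTER_CUBIC))
E
```

```text
[0.61960235 0.12186992 0.23480935] [ 0.90639137  0.35145737 -0.09641452]
```

View pics/t5c.png

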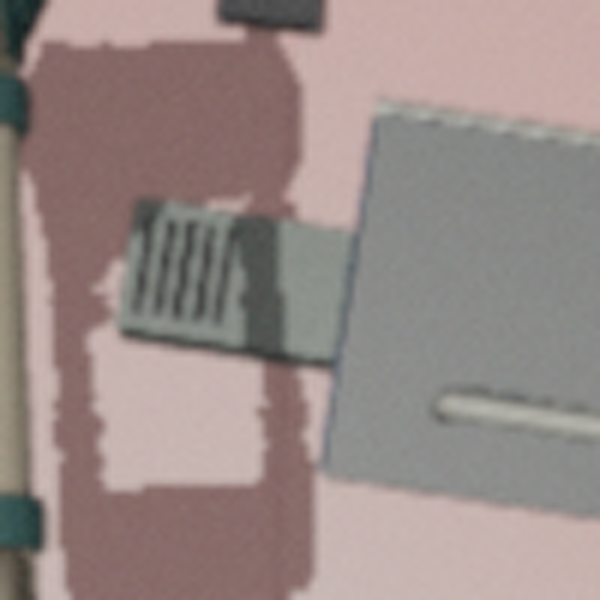

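The module is flush: its right end meets the reader's side edge along crop (357,235)–(335,362), parallel and near mid-side. Next is the bar.

>>> drive_tool(rows=[[[0,0,0],[-1.52,-4.82,0],5],[[0,0,0],[-1.52,-4.82,0],5],[[0,0,0],[-1.52,-4.82,0],5],[[0,0,0],[-1.52,-4.82,0],5],[[0,0,0],[-1.52,-4.82,0],5],[[0,0,0],[0,0,0],5]])

```text
clock: 11.78
position: [0.5429, -0.1225, 0.2325]
ee_rot: [0.001, 0.753, 0.658, -0.001]
contact_force: [0.1, 0.3, -0.7]
width: 0.0502
gripper_force: 0.0
```

>>> drive_tool(rows=[[[0,0,0],[0,0,-4],5],[[0,0,0],[0,0,-4],5],[[0,0,0],[0,0,-3],5],[[0,0,0],[0,0,0],5]])

```text
clock: 12.28
position: [0.5421, -0.1178, 0.1203]
ee_rot: [-0.003, 0.752, 0.66, -0.001]
contact_force: [0.4, -0.3, 0.2]
width: 0.05
gripper_force: 0.0
```

>>> drive_tool(rows=[[[0,0,0],[0,0,-1.5],5],[[0,0,0],[0,0,-1.5],5],[[0,0,0],[0,0,-1.5],5],[[0,0,0],[0,0,0],5]])

```text
clock: 12.78
position: [0.5426, -0.1192, 0.0762]
ee_rot: [-0.001, 0.752, 0.659, -0.001]
contact_force: [0.1, 0.7, 0.2]
width: 0.05
gripper_force: 0.0
```

>>> drive_tool(rows=[[[0,0,0],[0,0,0],0],[[0,0,0],[0,0,0],0],[[0,0,0],[0,0,0],0],[[0,0,0],[0,0,0],0],[[0,0,0],[0,0,0],0]], force=40)

```text
clock: 13.4
position: [0.5459, -0.12, 0.0784]
ee_rot: [0.002, 0.752, 0.659, 0.001]
contact_force: [5.5, -0.7, -1.2]
width: 0.0104
gripper_force: 39.1
```

>>> drive_tool(rows=[[[0,0,0],[0.38,-0.05,0.91],0],[[0,0,0],[0.38,-0.05,0.91],0],[[0,0,0],[0.51,-0.06,0.85],0],[[0,0,0],[0.51,-0.06,0.85],0]])

```text
clock: 13.9
position: [0.5613, -0.1219, 0.1117]
ee_rot: [-0.001, 0.752, 0.659, -0.001]
contact_force: [5.5, -2.2, -12.1]
width: 0.0105
gripper_force: 38.8
```

>>> drive_tool(rows=[[[0,0,0],[0.63,-0.08,0.76],0],[[0,0,0],[0.63,-0.08,0.76],0],[[0,0,0],[0.74,-0.09,0.65],0],[[0,0,0],[0.74,-0.09,0.65],0],[[0,0,0],[0,0,0],0]])

```text
clock: 14.52
position: [0.587, -0.1252, 0.1419]
ee_rot: [-0.001, 0.752, 0.659, -0.002]
contact_force: [-5.8, -1.4, -3.6]
width: 0.0103
gripper_force: 39.1
```

```bash
python3 - <<'E'
from h import *
st=manip.get_state();print(st["position"],st["contact_force"],st["width"],st["gripper_force"])
s=snap("side","s6");snap("top","t6")
cv2.imwrite("pics/s6c.png",cv2.resize(s[200:350,270:420],None,fx=4,fy=4,interpolation=cv2.INTER_CUBIC))
E
```

```text
[ 0.58703982 -0.12519378  0.14189448] [-5.75232274 -1.44423603 -3.64887073] 0.010283759661069451 39.1038715839386
```

View pics/s6c.png

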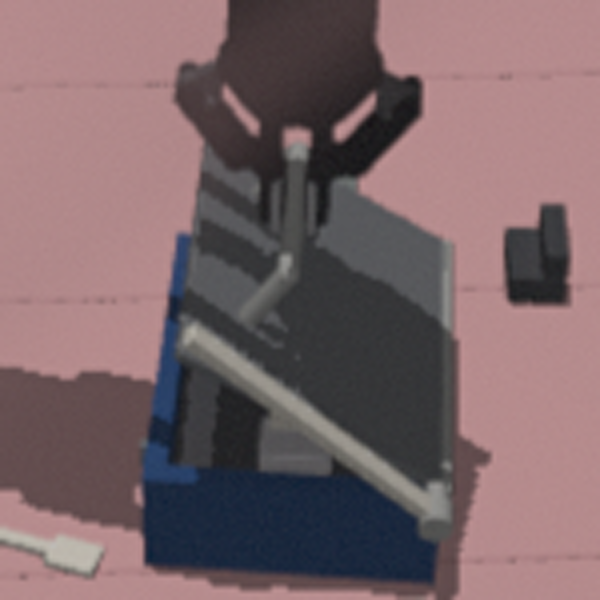

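The lid is partly raised, with the bar's near end at crop (290,262) and far end at (297,150). The setting arm still runs (188,340)–(435,515), with its tip a little ahead of the lid edge. I'll fit both angles numerically from the same views.

```bash
python3 - <<'E'
from h import *
from scipy.optimize import minimize_scalar
yaw=-.123; ex=np.array([np.cos(yaw),np.sin(yaw),0]); ey=np.array([-ex[1],ex[0],0]); ez=np.array([0,0,1.])
O=np.array([.592,-.1248,0])
W=lambda x,y,z:O+ex*x+ey*y+ez*z
lid=lambda th,x,y,z:W(.076+x*np.cos(th)+z*np.sin(th),y,.076-x*np.sin(th)+z*np.cos(th))
def fit(n,px,x,y,z):
    r=minimize_scalar(lambda t:np.linalg.norm(proj(n,lid(t,x,y,z))[0]-px),bounds=(0,1.2),method="bounded"); return round(r.x,3),round(r.fun,2)
C=lambda u,v,f,ou,ov:(ou+(u+.5)/f-.5,ov+(v+.5)/f-.5)
print("arm tip s0",fit("side",C(112,275,4,290,215),-.176,-.117,0),"s6",fit("side",C(188,340,4,270,200),-.176,-.117,0))
print("arm tip top0",fit("top",(240+630.5/3.8-.5,160+358.5/3.7-.5),-.176,-.117,0))
print("bar near s6",fit("side",C(288,262,4,270,200),-.125,-.05,.042),"bar far s6",fit("side",C(298,150,4,270,200),-.125,.05,.042))
print("hinge check",(proj("side",lid(0,0,-.117,0))[0]-[290,215])*4,"bar shut",(proj("side",lid(0,-.125,.05,.042))[0]-[290,215])*4)
print("top lid corners",[((proj("top",lid(0,a,b,.004))[0]-[240,160])*[3.8,3.7]).round() for a,b in((0,.099),(0,-.099),(-.164,-.099),(-.164,.099))])
# arm moved? bright pixels about the arm in both pictures
for k in("side0","s6"):
    im=cv2.imread(f"pics/{k}.png").astype(int)[280:335,312:385]; m=(im.min(2)>125)&(im.max(2)-im.min(2)<45); m=cv2.morphologyEx(m.astype(np.uint8),cv2.MORPH_OPEN,np.ones((2,2)))
    ys,xs=np.nonzero(m); i=xs<20
    print(k,m.sum(),xs.min(),ys.min(),"line",np.polyfit(xs,ys,1).round(3))
print(manip.get_state()["contact_force"])
E
```

```text
arm tip s0 (np.float64(0.771), np.float64(1.73)) s6 (np.float64(0.75), np.float64(2.17))
arm tip top0 (np.float64(0.755), np.float64(0.49))
bar near s6 (np.float64(0.608), np.float64(1.82)) bar far s6 (np.float64(0.592), np.float64(0.41))
hinge check [348.37799831 451.98505975] bar shut [134.21658935 168.35216113]
top lid corners [array([312., 145.]), array([592., 186.]), array([560., 412.]), array([277., 371.])]
side0 300 5 0 line [ 0.72  -1.686]
s6 277 5 3 line [ 0.71  -0.944]
[-5.499167   -2.72617219 -3.27091328]
```

Arm ≈ 0.755 and unmoved, lid ≈ 0.59. I'll raise the lid by the remaining 0.165 rad.

>>> drive_tool(rows=[[[0,0,0],[0.6,-0.07,0.43],0],[[0,0,0],[0.6,-0.07,0.4],0],[[0,0,0],[0.61,-0.08,0.36],0],[[0,0,0],[0,0,0],0],[[0,0,0],[0,0,0],0]])

```text
clock: 15.25
position: [0.6035, -0.1273, 0.1543]
ee_rot: [-0.002, 0.752, 0.659, -0.003]
contact_force: [-9.3, -1.3, 1.3]
width: 0.0104
gripper_force: 39.3
```

```bash
python3 - <<'E'
from h import *
st=manip.get_state();p=np.array(st["position"]);print(p,st["contact_force"],st["width"],np.abs(st["qd"]).max())
d=p-[.5459,-.12,.0777]; x=-.125+d[0]*.9924-d[1]*.1227; z=.042+d[2]; print("lid by TCP",np.arctan2(z,-x)-np.arctan2(.042,.125),np.hypot(x,z))
s=snap("side","s7"); a=cv2.imread("pics/s6.png")
# bar shift between s6 and s7 by template match of its near end
t=a[258:272,334:350]; r=cv2.matchTemplate(s[240:285,320:370],t,cv2.TM_CCOEFF_NORMED);_,v,_,l=cv2.minMaxLoc(r);print("bar end moved px",l[0]+320-334,l[1]+240-258,round(v,2))
yaw=-.123; ex=np.array([np.cos(yaw),np.sin(yaw),0]); ey=np.array([-ex[1],ex[0],0]); O=np.array([.592,-.1248,0])
L=lambda th:O+ex*(.076-.125*np.cos(th)+.042*np.sin(th))-ey*.05+np.array([0,0,.076+.125*np.sin(th)+.042*np.cos(th)])
for th in(.6,.7,.75,.8): print(th,(proj("side",L(th))[0]-proj("side",L(.6))[0]).round(1))
c=cv2.imread("pics/t5.png")
E
```

```text
[ 0.603526   -0.12734932  0.15430693] [-9.34998003 -1.34312329  1.33777317] 0.010434315822593052 0.0026422356990281953
lid by TCP 0.7330178420612837 0.13617847805574182
bar end moved px 8 -4 0.9
0.6 [0. 0.]
0.7 [ 5.4 -2.4]
0.75 [ 8.2 -3.4]
0.8 [11.1 -4.4]
```

>>> drive_tool(rows=[[[0,0,0],[0.18,-0.02,0.1],0],[[0,0,0],[0,0,0],0],[[0,0,0],[0,0,0],0],[[0,0,0],[0,0,0],0],[[0,0,0],[0,0,0],0],[[0,0,0],[0,0,0],0],[[0,0,0],[0,0,0],0]])

```text
clock: 16.18
position: [0.6049, -0.1275, 0.1551]
ee_rot: [-0.002, 0.752, 0.659, -0.003]
contact_force: [-8.6, -2.4, 0.6]
width: 0.0102
gripper_force: 39.3
```

```bash
python3 - <<'E'
from h import *
st=manip.get_state();print(st["position"],st["contact_force"],st["width"],st["gripper_force"])
print(job.sign_off())
E
```

```text
[ 0.6049014  -0.12748907  0.15512406] [-8.61125081 -2.38174049  0.60132862] 0.010227281208283357 39.30061161518097
the job is handed in; nothing more can be done
None
```

The job is handed in at 16.2 s with no verdict returned: the top view shows the module flush and square against the reader, and the lid is gripped and held at about 0.75 rad, against about 0.755 rad measured for the setting arm, which did not move.

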